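# Brush out a compressor cylinder and present the brush over the parts dish

### The arm

A 7-joint arm with a two-finger parallel gripper is mounted at the origin on a cart in front of the work surface, level with it; the furniture and walls round the work are solid. World frame = base frame: x ahead of the robot, y to its left, z up, the work surface at z = 0. Lengths are in mm, angles in rad, forces in N, time in s.
With the tool pointing down it reaches from about 400 to 900 mm from the base axis. Payload 5.5 kg.
Tool frame: the origin (TCP) lies midway between the tips of the shut fingers; the grasp point (between the pads) lies 19 mm behind it; z points along the fingers, y is the line along which they close (so a half turn about z gives the same grasp; the last joint's range is limited). The gripper opens to 85 mm and grips with 20 to 120 N. Pads are 22 mm wide; open, the fingers measure 114 mm over their backs; the gripper's body (76 mm by 85 mm) begins 54 mm behind the grasp point. The pads swing forward as they close: fully open they stand 13 mm farther back than shut.
Start: joints at [-0.882, 0.501, -0.427, 1.55, 0.221, 1.138, -0.21], TCP at [268.446, 591.977, 231.31] pointing down, gripper open.
Joint ranges: [-2.88, 2.88], [-0.31, 2.03], [-1.54, 1.56], [0.2, 2.42], [-1.41, 4.55], [0.19, 2.02], [-2.57, 2.57]. Speed limits (rad/s): [2.57, 2.57, 3.14, 3.14, 3.14, 3.14, 3.14].

### API

Orientations are given as a unit quaternion [w, x, y, z].
In Python, from rig import * gives the robot as it stands. The module is installed in compiled form; this text tells all that it offers.
- The arm moves only by the tool carry_out, never from a script. Its arguments are lists of equal length, an entry for each row: "linear": the shift along the tool's x, y, z in units of 0.25 m (1.0 is 0.25 m), a list of three; "rot": the turn, a rotation vector about the tool's x, y, z in units of 30 degrees (1.0 is 30 degrees), a list of three; "claw": the closure, from 0 (fully open) to 1 (shut). A call has 1 to 8 rows; each row is the pose to reach, as a shift and turn from the pose commanded when the call began, along the tool's axes at that moment; what a row does not reach only later rows make up. A row lasts 1/8 s, in which the tool goes at most 62.5 mm and 10.7 degrees, less where a joint would pass 70% of its speed; a pose out of reach is approached as far as the arm can. A call with a number of a shift or a turn outside -1 to 1 is refused whole. A call with a gripper value outside its range is refused whole. The fingers move at their own pace and stop on an object; "force" is the grip in N (left out, the last holds). Time passes only in rows, so rows that repeat a pose let the fingers close. It gives the time, the measured TCP pose, the force, the opening and the grip force at its end, in the units of the state.
- get_obs(): the state, without advancing time (a new reading comes with each control period).
- capture(name): name is "scene" or "top" or "wrist"; returns a dict with "frame" (420x560x3 uint8, red, green, blue), "range_z" (420x560 float32, mm along the optical axis (not along the pixel's ray), 0 where there is no reading), "fx", "fy", "cx", "cy" (pixels), "eye" and "orientation" of the camera in the world. Camera axes: x right, y down, z forward; pixel columns grow to the right and rows downward; lengths in mm; the calibration is good to about 2 mm. A picture is of the moment at which its call begins.
- sign_off(): hands the job in; it is judged then, once.
Trained networks look in a picture, given as the dict that the camera call returned (one of the last four; its "shot" number tells which), for a name from the list of things; names that differ only in an ending like _2 or _b are one class to them, and where a whole thing is asked for, a point or a joint stands for the part that bears it (a point fixed in the world has none). Each returns a list of dicts, best first, with "confidence" (0 to 1); they miss things now and then, are a little off and sometimes report something else, mostly with a low value. They report only what shows in the picture. A call takes as long as a camera call. They do not tell look-alikes from the thing itself.
- recognise(picture, target): "rect" ([left, top, right, bottom] in pixels, round what is visible of it).
- trace(picture, target): "region" (420x560 bool, what is visible of it) and "rect" ([left, top, right, bottom] in pixels, round what is visible of it).
- spot_point(picture, target): "location" ([column, row] in pixels: a listed point, or the origin of a listed thing).
The state is a dict: "clock": time; "joint_positions": joint angles; "joint_vel": joint speeds; "effort": joint torques, N m; "tcp_pos": TCP position; "tcp_rot": TCP orientation; "wrist_force": force on the tool from outside, world axes, zero at the start; "ft_torque": the same for the moment, N m; "width": finger opening in mm; "grip_force": force on a finger pad.
Only numpy, scipy, OpenCV 4.12 (cv2) and the standard library are available. Lean on these libraries where they do the work, as an engineer would, in place of code of your own. Each camera call takes 0.05 s, during which the arm holds its last target. There are 200 camera calls.

### The job

Take the bore brush from its stand and scrub out the bore of the finned compressor cylinder: push the bristles right down to the bench, pull them up by at least half the depth of the bore, and push them down to the bench once more. Then draw the brush out, turn it about level and finish holding it so, still gripped and nowhere lower than 20 cm above the bench, with its bristles over the round parts dish, so that whatever comes off them drops into the dish and they can be looked over. Leave the cylinder, the stand, the dish and everything else standing where they are.

Things in the scene. Friction and masses are not known exactly. Their poses are not given: they have to be found in the camera images.
- brush: bore brush, 215 mm, 0.14 kg, rigid, round; hangs upright in the stand's tube by its bolster, bristles down. Origin at its lower tip, z along it towards the handle's end. From the tip: brass bristles 4-77 mm (32 mm diameter), thin wire stem, ferrule 110-122 mm (35 mm diameter), bolster 122-139 mm (47 mm diameter at its lower edge), wooden handle to 215 mm (25 mm diameter, straight to 203)
- brush_tip (a point): lower tip of the brush (the origin of the brush)
- brush_bristles (a point): middle of the bristles, on the brush's axis, 40 mm from the tip
- brush_grip (a point): a good place to grip: on the axis in the straight part of the wooden handle, 175 mm from the tip (25 mm diameter); 193 mm above the bench at the start
- brush_end (a point): far end of the wooden handle, 215 mm from the tip
- cylinder: finned aluminium compressor cylinder without its head, 105 mm tall, standing upright and loose on the bench, 2.4 kg; flange 96 mm and fins 86 mm in diameter. Its bore is vertical, 40 mm in diameter and open right through: the bench is its floor. Origin on the bore's axis at the bottom (bench height), z up; the mouth is 105 mm above the origin
- stand: brush stand, dark steel, loose on the bench, 1.6 kg: upright tube (49 mm outside, 39 mm inside, rim 140 mm above the bench) on a round foot 100 mm in diameter. Origin in the middle of the underside, z up. The brush's bolster rests on the rim, its tip 18 mm above the bench, so it must rise more than 122 mm to come out
- dish: round open steel parts dish with a few screws in it, 120 mm diameter, 28 mm high, loose on the bench; origin in the middle of its underside, z up
- bush: bystander: flanged brass bush, 46 mm diameter, 30 mm high, on the bench in front of the work
- bolt_a: bystander: hex bolt standing on its head, 58 mm tall
- bolt_b: bystander: hex bolt standing on its head, 58 mm tall
- spanner: bystander: combination spanner lying flat, 163 mm long
Things that resemble listed ones, but are neither listed nor needed, are in the scene too. What is shaped like the dish but pink is not meant.

How it is judged (in metres and radians):
On the way, in this order (a step that is already met when the one before it is completed fails the run):
1. the brush is pushed down to the bottom of the cylinder's bore (tip within 14 mm of the bench) (horizontal distance between brush_tip and cylinder below 0.014 m and z of brush_tip in the frame of cylinder below 0.014 m), for 0.1 s.
2. it is pulled up by about half the depth of the bore or more (tip over 45 mm above the bench) (z of brush_tip in the frame of cylinder above 0.045 m), for 0.1 s.
3. it is pushed down to the bottom of the bore again (all of step 1), for 0.1 s.
4. it is drawn right out of the cylinder (z of brush_tip in the frame of cylinder above 0.11 m), for 0.1 s.
At the end, for the whole second after the job is handed in: The gripper holds the brush still, within 25 degrees of level, all of it over 0.20 m above the bench, mid-bristles within 60 mm of the dish centre seen from above, carried by nothing else; cylinder, stand and dish upright; they, the bush, bolts and spanner within 30 mm of where they stood (angle between brush's own z axis and vertical between 1.13 and 2.01 rad and height (world z) of each of brush_tip, brush_end above 0.2 m and horizontal distance between brush_bristles and dish below 0.06 m and contact force between the fingers and brush above 1 N and linear speed of brush below 0.05 m/s and contact force between brush and cylinder below 0.2 N and contact force between brush and stand below 0.2 N and contact force between brush and dish below 0.2 N and distance of each of cylinder, stand, dish, bush, bolt_a, bolt_b, spanner from where it was at the start of the episode below 0.03 m and angle between each of cylinder, stand, dish's own z axis and vertical below 0.1 rad and angle between each of bolt_a, bolt_b's own z axis and vertical below 0.3 rad); the arm keeps its last pose, push and grip.
It fails at once if the cylinder is shoved away or knocked over (distance of cylinder from where it was at the start of the episode above 0.03 m).
It fails at once if the brush stand is shoved away or knocked over (distance of stand from where it was at the start of the episode above 0.03 m).
It fails at once if the parts dish is shoved away or knocked over (distance of dish from where it was at the start of the episode above 0.03 m).
It fails at once if a bystander (bush, bolt or spanner) is shoved away or knocked over (distance of any of bush, bolt_a, bolt_b, spanner from where it was at the start of the episode above 0.03 m).
It also fails if it takes over 58 s, if anything falls off the work surface, if the arm or the gripper's body presses on something with over 40 N, if the wrist force passes 120 N, or if a joint passes its speed limit or range.

## Working session

There is one attempt and no reset: what is moved stays moved. The work goes in short steps, Python scripts to look and compute and a tool call to move; the robot and the scene stay as the last step left them, time stands still between calls to the robot, and variables do not carry over. Pictures are saved under pics/ and viewed, at most 10 in all, crops included, and the job is handed in when it is done.

Besides the shell and the picture viewer there is one more tool, called after "Request:" by a JSON object that holds its "op" and its "data". carry_out: Moves the arm, as the interface text tells. Shifts and turns lie within -1 to 1; 1 stands for 0.25 m of shift or 30 degrees of turn. Its arguments: {"type":"object","properties":{"linear":{"type":"array"},"rot":{"type":"array"},"claw":{"type":"array"},"force":{"type":"number"}},"required":["linear","rot","claw"]}

```bash
mkdir -p pics
cat > h.py <<'E'
from rig import *
import numpy as np, cv2
from scipy.spatial.transform import Rotation as R
def RQ(q): return R.from_quat([q[1],q[2],q[3],q[0]])
def world(p,u,v,z):
    c=np.array([(u-p["cx"])/p["fx"]*z,(v-p["cy"])/p["fy"]*z,z])
    return RQ(p["orientation"]).apply(c)+np.array(p["eye"])
def cloud(p,m=None):
    z=p["range_z"]; m=(z>0) if m is None else m&(z>0)
    v,u=np.nonzero(m); d=z[v,u].astype(float)
    c=np.c_[(u-p["cx"])/p["fx"]*d,(v-p["cy"])/p["fy"]*d,d]
    return RQ(p["orientation"]).apply(c)+np.array(p["eye"])
def save(p,n): cv2.imwrite("pics/"+n,p["frame"][:,:,::-1])
E
python3 - <<'E'
from h import *
np.set_printoptions(precision=1,suppress=True)
s=get_obs();print(s)
for n in("scene","top"):
    p=capture(n);save(p,n+".png");print(n,p["eye"],p["orientation"])
    for t in("brush","cylinder","stand","dish","bush","bolt_a","spanner"):
        for r in trace(p,t)[:3]:
            if r["confidence"]<.2: continue
            c=cloud(p,r["region"])
            print(t,round(r["confidence"],2),np.round(r["rect"]),np.median(c,0),np.percentile(c,2,0),np.percentile(c,98,0))
E
```

```text
{'clock': 0.0, 'joint_positions': array([-0.9,  0.5, -0.4,  1.6,  0.2,  1.1, -0.2]), 'joint_vel': array([ 0.,  0., -0.,  0.,  0.,  0.,  0.]), 'effort': array([ -0. , -57. ,  -5.8, -28.1,   0. ,   0. ,  -0. ]), 'tcp_pos': array([268.3, 591.3, 230.3]), 'tcp_rot': array([-0. ,  0.2,  1. , -0. ]), 'wrist_force': array([ 0.3, -0.8,  0.1]), 'ft_torque': array([-0., -0.,  0.]), 'grip_force': 0.0, 'width': 85.43454757037391}
scene [-204.4  868.7  978.7] [ 0.1 -0.3  0.8 -0.4]
brush 0.6 [269. 178. 288. 207.] [490.4  48.5 178.1] [476.1  26.5 143. ] [509.8  61.3 233.5]
cylinder 0.93 [313. 175. 339. 212.] [ 478.3 -178.1   68.5] [ 449.7 -231.1    5. ] [ 525.  -157.7  107.7]
stand 0.71 [260. 207. 293. 250.] [482.1  57.9  31.2] [451.9   3.9   4.4] [539.2  85.7 137.4]
dish 0.89 [209. 253. 250. 286.] [505.5 250.    8.8] [442.6 202.8   0.6] [552.  308.7  29.2]
dish 0.43 [145. 289. 150. 301.] [602.5 472.7  23.8] [524.3 464.    0.2] [621.4 510.5  97.4]
bush 0.63 [309. 177. 337. 212.] [ 478.1 -178.3   68.3] [ 448.4 -231.9    4.5] [ 525.2 -158.2  107.6]
bush 0.59 [292. 251. 310. 266.] [362.2  87.8  19.4] [
[... 633 characters left out ...]
21.8 138.1] [511.1  63.  234.9]
cylinder 0.75 [365. 173. 402. 212.] [ 486.4 -190.    97.2] [ 449.8 -232.2    7.4] [ 528.1 -155.8  109.7]
stand 0.63 [273. 178. 310. 211.] [478.5  43.7  14.5] [450.4  -2.8   6.2] [531.1  87.3 137.6]
dish 0.89 [187. 177. 232. 219.] [499.  264.7   7.6] [444.2 208.4  -1.7] [550.6 316.8  30.5]
dish 0.89 [123. 153. 168. 191.] [572.6 435.7   7.6] [514.7 378.1  -1.6] [623.3 485.2  30.5]
bush 0.54 [269. 236. 285. 254.] [364.3  84.1   8.7] [345.2  63.7  -1.3] [387.5 106.   35.5]
bolt_a 0.37 [251. 245. 258. 256.] [346.3 145.2  14.4] [338.8 138.1   3.7] [355.3 153.8  63. ]
spanner 0.66 [328. 236. 362. 242.] [ 371.9 -133.9    6.6] [ 363.4 -142.5    0.3] [378.3 -51.2  14. ]
```

Run:
```python
import cv2
a=cv2.imread("pics/scene.png")[120:330,100:400];b=cv2.imread("pics/top.png")[120:300,90:430]
cv2.imwrite("pics/s2.png",cv2.resize(a,(800,560)));cv2.imwrite("pics/t2.png",cv2.resize(b,(800,424)))
```

```text
(no output)
```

View pics/s2.png

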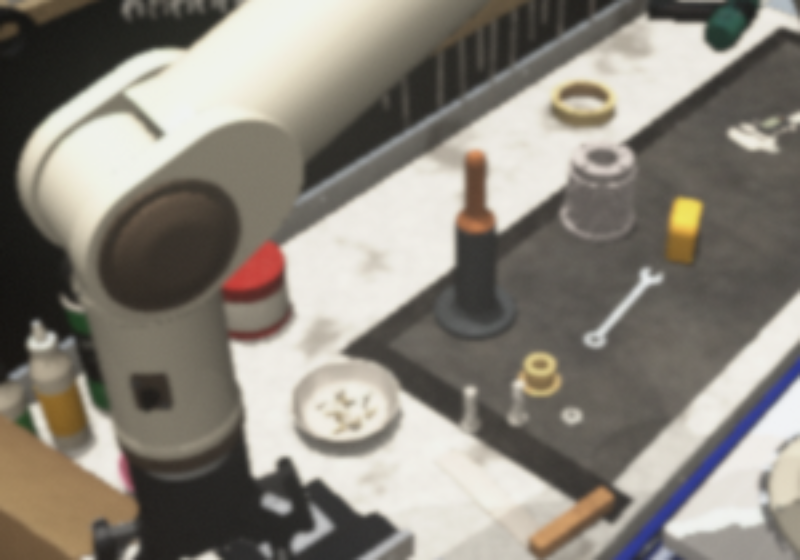

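View pics/t2.png

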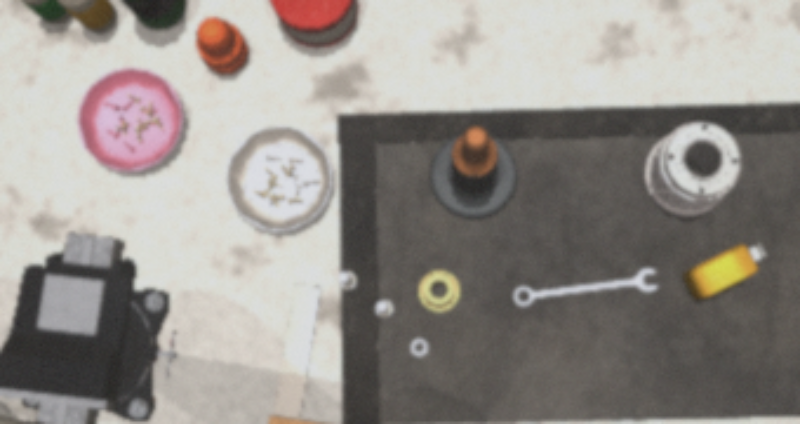

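The overview shows the brush in its stand at about (490, 43), the cylinder at about (489, -193) and the silver dish at about (499, 263). The pink dish is farther left. The bolts are near (345, 145) and (378, 188), and the bush and spanner are in front.

```bash
cat >> h.py <<'E'
def move(target,dirz=None):
    "shift in tool units to a world target"
    s=get_obs();r=RQ(s["tcp_rot"]);return r.inv().apply(np.array(target)-s["tcp_pos"])/250
def circ(c,r=None):
    from scipy.optimize import least_squares
    m=np.median(c[:,:2],0)
    if r: return least_squares(lambda p:np.hypot(*(c[:,:2]-p).T)-r,m,loss="soft_l1").x
    return least_squares(lambda p:np.hypot(*(c[:,:2]-p[:2]).T)-p[2],[*m,20],loss="soft_l1").x
E
python3 - <<'E'
from h import *
np.set_printoptions(precision=3,suppress=True)
s=get_obs();print(RQ(s["tcp_rot"]).as_matrix())
for t in ([268,591,340],[490,43,340]):print(move(t))
p=capture("wrist");print(p["eye"],RQ(p["orientation"]).as_matrix())
for n in("scene","top"):
    p=capture(n);c=cloud(p)
    for nm,q,lo,hi in(("brush",(490,43),175,218),("tube",(490,43),30,130),("foot",(490,43),5,20),("cyl",(489,-193),20,90),("cyltop",(489,-193),100,115)):
        k=c[(np.hypot(c[:,0]-q[0],c[:,1]-q[1])<75)&(c[:,2]>lo)&(c[:,2]<hi)]
        print(n,nm,len(k),k.min(0),k.max(0), circ(k,12.5) if nm=="brush" else circ(k,43) if nm=="cyl" else circ(k,24.5) if nm=="tube" else "")
E
```

```text
[[-0.911  0.413 -0.   ]
 [ 0.413  0.911  0.   ]
 [ 0.     0.    -1.   ]]
[ 0.    -0.004 -0.435]
[-1.714 -1.634 -0.435]
[192.444 626.481 375.167] [[ 0.413  0.861  0.296]
 [ 0.911 -0.391 -0.133]
 [ 0.001  0.325 -0.946]]
scene brush 95 [483.535  35.881 175.439] [503.265  55.05  217.853] [483.887  55.912]
scene tube 375 [471.471  25.356  30.253] [511.985  67.427 129.098] [470.344  71.291]
scene foot 444 [416.626 -30.359   5.002] [563.665 115.484  19.727] 
scene cyl 455 [ 446.066 -228.423   20.372] [ 530.362 -156.333   89.979] [ 495.973 -205.767]
scene cyltop 213 [ 453.261 -241.74   100.013] [ 529.68  -159.638  110.565] 
top brush 33 [484.12   32.167 175.966] [490.978  53.433 217.807] [497.396  42.894]
top tube 108 [472.294  20.11   30.455] [489.875  66.043 129.866] [497.691  42.922]
top foot 892 [415.526 -30.014   5.002] [564.485 117.143  19.818] 
top cyl 369 [ 450.254 -238.993   20.29 ] [ 535.367 -155.247   89.828] [ 493.239 -198.985]
top cyltop 548 [ 453.91  -236.257  100.004] [ 530.705 -160.544  113.011]
```

Request:
{"op": "carry_out", "data": {"linear": [[0,0,-0.25],[-0.1,-0.1,-0.44],[-0.3,-0.28,-0.44],[-0.45,-0.42,-0.44],[-0.6,-0.56,-0.44],[-0.75,-0.7,-0.44],[-0.86,-0.82,-0.44],[-0.86,-0.82,-0.44]], "rot": [[0,0,0],[0,0,0],[0,0,0],[0,0,0],[0,0,0],[0,0,0],[0,0,0],[0,0,0]], "claw": [0,0,0,0,0,0,0,0]}}

```text
clock: 1.95
tcp_pos: [381.4, 312.9, 341.6]
tcp_rot: [0.001, 0.214, 0.977, -0.0]
wrist_force: [0.8, 0.7, 0.9]
width: 85.3
grip_force: 0.0
```

Request:
{"op": "carry_out", "data": {"linear": [[-0.15,-0.14,0],[-0.3,-0.28,0],[-0.45,-0.42,0],[-0.6,-0.56,0],[-0.7,-0.66,0],[-0.75,-0.72,0],[-0.75,-0.72,0],[-0.75,-0.72,0]], "rot": [[0,0,0],[0,0,0],[0,0,0],[0,0,0],[0,0,0],[0,0,0],[0,0,0],[0,0,0]], "claw": [0,0,0,0,0,0,0,0]}}

```text
clock: 2.95
tcp_pos: [475.7, 77.0, 341.3]
tcp_rot: [-0.0, 0.21, 0.978, 0.0]
wrist_force: [-0.3, 0.2, -0.0]
width: 86.2
grip_force: 0.0
```

Run:
```python
from h import *
np.set_printoptions(precision=3,suppress=True)
s=get_obs();print(s["clock"],s["tcp_pos"],s["joint_positions"])
print(RQ(s["tcp_rot"]).as_matrix())
p=capture("wrist");save(p,"w1.png");c=cloud(p)
for t in("brush_end","brush_grip","stand"):
  for r in spot_point(p,t)[:2]:
    u,v=r["location"];z=p["range_z"][int(v),int(u)];print(t,r["confidence"],u,v,z,world(p,u,v,z))
for lo,hi,rad in((222,240,None),(175,215,12.5),(60,130,24.5),(3,14,None)):
    k=c[(np.hypot(c[:,0]-495,c[:,1]-43)<58)&(c[:,2]>lo)&(c[:,2]<hi)]
    print(lo,len(k),k.min(0) if len(k) else"",k.max(0) if len(k) else "",circ(k,rad) if rad and len(k) else "", np.median(k,0))
```

```text
2.95 [475.722  77.034 341.294] [-0.129  0.072 -0.091  1.824  0.006  1.246  0.925]
[[-0.912  0.411 -0.   ]
 [ 0.411  0.912  0.001]
 [ 0.     0.001 -1.   ]]
brush_end 0.65 248.1 249.5 275.8327 [497.481  37.711 234.462]
brush_grip 0.93 253.7 228.7 288.10312 [488.635  45.578 217.619]
stand 0.74 262.3 179.2 403.47208 [477.979  51.31   91.513]
222 706 [485.899  27.794 222.198] [509.988  51.804 235.795]  [495.336  41.394 232.527]
175 402 [485.368  30.924 175.156] [503.828  52.083 214.891] [480.509  52.615] [488.614  46.762 196.678]
60 530 [474.05   22.245  60.143] [503.22   63.622 129.964] [462.527  65.144] [478.768  53.326 100.261]
3 1674 [437.237 -14.884   3.001] [552.901 100.859  13.997]  [471.228  64.047   4.884]
```

View pics/w1.png

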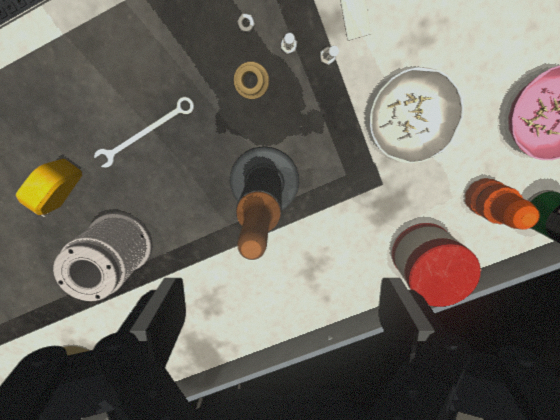

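The wrist view shows the handle end at (252, 247) and the cylinder's flange with its bore at (86, 270). The handle's edges put the brush axis at about (497.7, 39.7).

Run:
```python
from h import *
np.set_printoptions(precision=3,suppress=True)
for t in([497.7,39.7,341],[497.7,39.7,174]):print(move(t))
for n in("wrist","top","scene"):
    p=capture(n);c=cloud(p)
    k=c[(np.hypot(c[:,0]-492,c[:,1]+197)<60)&(c[:,2]>99)&(c[:,2]<112)]
    print(n,len(k),np.percentile(k,.5,0),np.percentile(k,99.5,0), cv2.minEnclosingCircle(k[:,:2].astype(np.float32)),np.median(k[:,2]))
    for t in("cylinder",):
        for r in spot_point(p,t)[:1]:
            d=RQ(p["orientation"]).apply([(r["location"][0]-p["cx"])/p["fx"],(r["location"][1]-p["cy"])/p["fy"],1]);e=np.array(p["eye"])
            print(r["confidence"],r["location"],e-d*e[2]/d[2])
    # bore: hole inner boundary = points near the ring with r<26
    m=circ(k); 
    for i in range(5):
        q=np.median(k,0)[:2] if i==0 else q
        rr=k[np.hypot(*(k[:,:2]-q).T)<26]
        if len(rr)>5:q=circ(rr,21)
    print("bore",q,len(rr))
    if n!="scene":
        k=c[(np.hypot(c[:,0]-498,c[:,1]-263)<75)&(c[:,2]>22)&(c[:,2]<34)];print("dish",cv2.minEnclosingCircle(k[:,:2].astype(np.float32)))
```

```text
[-0.14  -0.098  0.001]
[-0.14  -0.098  0.669]
wrist 2276 [ 455.436 -238.774   99.421] [ 530.883 -163.22   108.113] ((493.34637451171875, -201.7756805419922), 39.91172790527344) 105.90626629445089
0.75 [121.1, 240.4] [ 494.222 -204.378    0.   ]
bore [ 493.291 -201.079] 607
dish ((497.4171142578125, 258.4302062988281), 60.466033935546875)
top 565 [ 454.621 -235.614   99.169] [ 530.792 -161.059  110.93 ] ((492.5862121582031, -198.24339294433594), 39.164581298828125) 104.29526959379109
0.84 [381.3, 192.3] [ 496.329 -200.215    0.   ]
bore [ 492.158 -197.918] 137
dish ((495.89825439453125, 261.92926025390625), 59.87234878540039)
scene 219 [ 454.542 -239.335   99.231] [ 532.178 -162.699  109.782] ((491.7742919921875, -200.51425170898438), 41.921653747558594) 104.6516823237016
0.6 [321.5, 207.7] [ 483.479 -174.936    0.   ]
bore [ 491.429 -200.563] 52
```

Request:
{"op": "carry_out", "data": {"linear": [[-0.07,-0.05,0],[-0.14,-0.1,0],[-0.14,-0.1,0.1],[-0.14,-0.1,0.24],[-0.14,-0.1,0.38],[-0.14,-0.1,0.52],[-0.14,-0.1,0.62],[-0.14,-0.1,0.66]], "rot": [[0,0,0],[0,0,0],[0,0,0],[0,0,0],[0,0,0],[0,0,0],[0,0,0],[0,0,0]], "claw": [0,0,0,0,0,0,0,0]}}

```text
clock: 4.45
tcp_pos: [496.6, 37.7, 174.8]
tcp_rot: [-0.001, 0.211, 0.977, -0.0]
wrist_force: [0.9, 0.3, 1.0]
width: 85.1
grip_force: 0.0
```

Request:
{"op": "carry_out", "data": {"linear": [[0,0,0],[0,0,0],[0,0,0],[0,0,0],[0,0,0],[0,0,0],[0,0,0],[0,0,0]], "rot": [[0,0,0],[0,0,0],[0,0,0],[0,0,0],[0,0,0],[0,0,0],[0,0,0],[0,0,0]], "claw": [0.3,0.5,0.6,0.7,0.8,0.9,1,1], "force": 80}}

```text
clock: 5.45
tcp_pos: [498.3, 38.2, 177.2]
tcp_rot: [0.001, 0.211, 0.977, 0.0]
wrist_force: [-0.7, 0.6, 6.3]
width: 23.3
grip_force: 78.1
```

Run:
```python
from h import *
s=get_obs();print({k:np.round(s[k],2) for k in("clock","tcp_pos","width","grip_force","wrist_force","ft_torque","joint_positions")})
p=capture("wrist");save(p,"w2.png")
```

```text
{'clock': np.float64(5.45), 'tcp_pos': array([498.31,  38.2 , 177.18]), 'width': np.float64(23.33), 'grip_force': np.float64(78.1), 'wrist_force': array([-0.69,  0.61,  6.34]), 'ft_torque': array([ 0.02,  0.13, -0.05]), 'joint_positions': array([-0.08,  0.27, -0.05,  1.99,  0.02,  0.88,  1.  ])}
```

View pics/w2.png

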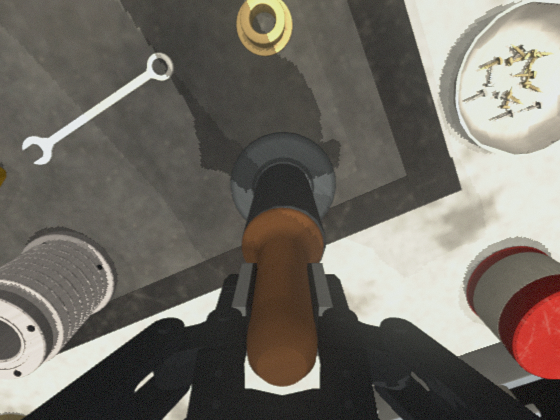

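The handle is gripped between the pads and centred, at about (283, 310). Next I lift it straight up.

Request:
{"op": "carry_out", "data": {"linear": [[0,0,-0.05],[0,0,-0.15],[0,0,-0.25],[0,0,-0.36],[0,0,-0.48],[0,0,-0.6],[0,0,-0.68],[0,0,-0.68]], "rot": [[0,0,0],[0,0,0],[0,0,0],[0,0,0],[0,0,0],[0,0,0],[0,0,0],[0,0,0]], "claw": [1,1,1,1,1,1,1,1]}}

```text
clock: 6.5
tcp_pos: [498.2, 37.8, 348.0]
tcp_rot: [0.001, 0.211, 0.977, 0.0]
wrist_force: [0.5, -1.2, -1.6]
width: 23.1
grip_force: 78.5
```

Run:
```python
from h import *
np.set_printoptions(precision=3,suppress=True)
s=get_obs();print(s["tcp_pos"],s["width"],s["wrist_force"])
for t in([493,-199,345],[493,-150,345]):print(move(t))
p=capture("scene");save(p,"s3.png")
for n in ("scene","top"):
  p=capture(n);c=cloud(p)
  for lo,hi in((165,190),(190,220),(220,245),(260,270),(275,290)):
    k=c[(np.hypot(c[:,0]-498,c[:,1]-40)<40)&(c[:,2]>lo)&(c[:,2]<hi)]
    if len(k):print(n,lo,len(k),np.percentile(k,2,0),np.percentile(k,98,0))
```

```text
[498.178  37.756 347.96 ] 23.12180892812072 [ 0.484 -1.211 -1.608]
[-0.373 -0.871  0.012]
[-0.292 -0.692  0.012]
scene 190 74 [482.01   29.102 192.015] [509.637  52.813 219.83 ]
scene 220 74 [480.644  25.521 220.34 ] [510.16   55.158 243.108]
scene 260 25 [483.919  30.79  260.298] [508.776  51.118 268.114]
scene 275 7 [491.719  35.109 275.855] [499.248  44.713 287.665]
```

Request:
{"op": "carry_out", "data": {"linear": [[-0.06,-0.15,0],[-0.12,-0.29,0],[-0.19,-0.44,0],[-0.25,-0.58,0],[-0.31,-0.73,0],[-0.36,-0.84,0],[-0.373,-0.871,0],[-0.373,-0.871,0]], "rot": [[0,0,0],[0,0,0],[0,0,0],[0,0,0],[0,0,0],[0,0,0],[0,0,0],[0,0,0]], "claw": [1,1,1,1,1,1,1,1]}}

```text
clock: 7.65
tcp_pos: [492.1, -198.5, 345.3]
tcp_rot: [-0.001, 0.212, 0.977, 0.0]
wrist_force: [-0.5, 0.5, -1.5]
width: 23.0
grip_force: 78.6
```

Run:
```python
from h import *
np.set_printoptions(precision=3,suppress=True)
s=get_obs();print(s["tcp_pos"],s["joint_positions"],s["wrist_force"])
p=capture("wrist");save(p,"w3.png");c=cloud(p)
k=c[(np.hypot(c[:,0]-493,c[:,1]+200)<60)&(c[:,2]>101)&(c[:,2]<110)]
print(len(k),np.percentile(k,1,0),np.percentile(k,99,0),cv2.minEnclosingCircle(k[:,:2].astype(np.float32)),np.median(k[:,2]))
q=np.array([493,-200.])
for i in range(6):
    d=np.hypot(*(k[:,:2]-q).T);rr=k[d<24];q=circ(rr,21)if len(rr)>9 else q
print("bore",q,len(rr))
for n in("scene","wrist"):
  if n=="scene":p=capture(n);save(p,"s3.png");c=cloud(p)
  for lo,hi in((195,225),(225,262),(300,312),(312,330)):
    k=c[(np.hypot(c[:,0]-493,c[:,1]+199)<30)&(c[:,2]>lo)&(c[:,2]<hi)]
    if len(k):print(n,lo,len(k),np.percentile(k,2,0),np.percentile(k,98,0))
a=cv2.imread("pics/w3.png");b=cv2.imread("pics/s3.png")[90:230,220:400]
cv2.imwrite("pics/c3.png",np.hstack([cv2.resize(a[60:420,100:460],(400,400)),cv2.resize(b,(400,311))[0:311] if 0 else cv2.resize(b,(400,400))]))
```

```text
[ 492.135 -198.505  345.299] [ 0.201  0.161  0.151  1.717 -0.026  1.267  1.502] [-0.505  0.465 -1.477]
2055 [ 455.898 -239.367  103.45 ] [ 526.513 -165.126  108.082] ((493.6543884277344, -202.49696350097656), 39.056640625) 106.07504658380435
bore [ 491.377 -201.59 ] 377
scene 195 73 [ 475.838 -207.856  195.946] [ 505.419 -181.02   224.233]
scene 225 104 [ 477.301 -207.975  225.794] [ 504.222 -182.778  261.034]
scene 300 25 [ 471.022 -201.622  301.15 ] [ 501.676 -175.678  311.551]
scene 312 94 [ 470.974 -209.004  312.502] [ 508.88  -173.616  329.324]
wrist 195 73 [ 475.838 -207.856  195.946] [ 505.419 -181.02   224.233]
wrist 225 104 [ 477.301 -207.975  225.794] [ 504.222 -182.778  261.034]
wrist 300 25 [ 471.022 -201.622  301.15 ] [ 501.676 -175.678  311.551]
wrist 312 94 [ 470.974 -209.004  312.502] [ 508.88  -173.616  329.324]
```

View pics/c3.png

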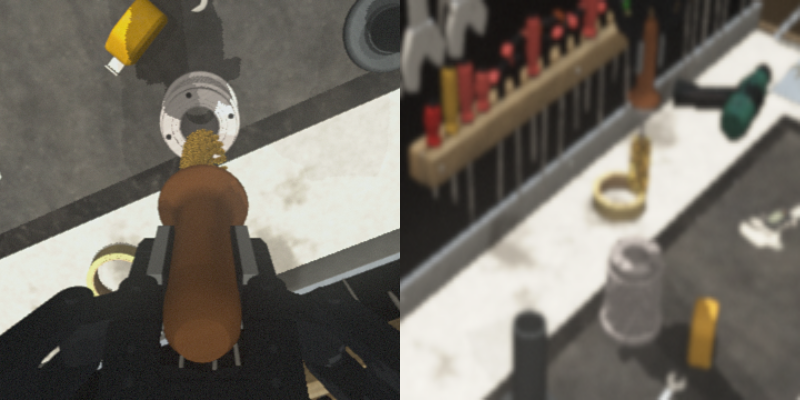

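The brush hangs straight over the cylinder. The bolster, bristles and flange nearly line up in the wrist view. I'll measure brush against bore in that same view, so calibration errors cancel.

Run:
```python
from h import *
np.set_printoptions(precision=2,suppress=True)
s=get_obs();r=RQ(s["tcp_rot"])
for n in("wrist","scene","top"):
  p=capture(n);c=cloud(p);e=np.array(p["eye"])
  # horizontal direction across the view at the target
  d=np.array([492.,-199,0])-e;d[2]=0;d/=np.hypot(*d[:2]);a=np.array([-d[1],d[0],0])
  for nm,lo,hi,rad in(("bristle",200,258,30),("bolster",308,330,30),("handle",335,372,20),("cyltop",102,109,60)):
    k=c[(np.hypot(c[:,0]-492,c[:,1]+199)<rad)&(c[:,2]>lo)&(c[:,2]<hi)]-[492,-199,0]
    if len(k)<9:continue
    x=k@a;y=k@d
    print(n,nm,len(k),"across",np.percentile(x,[.5,99.5]),"mid",np.percentile(x,[.5,99.5]).mean(),"along",np.percentile(y,[.5,99.5]),"a",a[:2])
```

```text
wrist bristle 899 across [-13.03  18.63] mid 2.7974041958178875 along [-17.12   7.65] a [0.43 0.9 ]
wrist bolster 2900 across [-20.17  24.73] mid 2.2773131048582886 along [-23.81   6.11] a [0.43 0.9 ]
wrist handle 2715 across [-18.62  16.29] mid -1.1658172916692688 along [-13.68  -4.98] a [0.43 0.9 ]
wrist cyltop 2063 across [-39.79  35.58] mid -2.106260737762618 along [-35.56  34.45] a [0.43 0.9 ]
scene bristle 148 across [-13.91  17.34] mid 1.7139938507185706 along [-18.86   6.4 ] a [0.84 0.55]
scene bolster 103 across [-20.98  22.23] mid 0.6259609835741191 along [-27.33   5.3 ] a [0.84 0.55]
scene handle 100 across [-19.03  13.17] mid -2.9275510446225708 along [-18.68   4.38] a [0.84 0.55]
scene cyltop 187 across [-38.21  36.1 ] mid -1.0529645576531905 along [-39.1   42.49] a [0.84 0.55]
top bristle 110 across [-11.5   19.11] mid 3.802107065492506 along [-20.41   1.65] a [0.75 0.66]
top bolster 185 across [-18.66  26.05] mid 3.6953353626915924 along [-28.01   3.46] a [0.75 0.66]
top handle 69 across [-17.18   9.54] mid -3.821257621811127 along [-17.23  -4.28] a [0.75 0.66]
top cyltop 368 across [-37.57  37.86] mid 0.14192596782158517 along [-37.89  31.76] a [0.75 0.66]
```

Request:
{"op": "carry_out", "data": {"linear": [[-0.002,-0.017,0],[-0.002,-0.017,0.08],[-0.002,-0.017,0.16],[-0.002,-0.017,0.24],[-0.002,-0.017,0.3],[-0.002,-0.017,0.35],[-0.002,-0.017,0.38],[-0.002,-0.017,0.38]], "rot": [[0,0,0],[0,0,0],[0,0,0],[0,0,0],[0,0,0],[0,0,0],[0,0,0],[0,0,0]], "claw": [1,1,1,1,1,1,1,1]}}

```text
clock: 8.9
tcp_pos: [491.0, -203.0, 250.9]
tcp_rot: [-0.0, 0.211, 0.977, 0.0]
wrist_force: [0.6, 0.2, -0.4]
width: 23.9
grip_force: 78.6
```

Run:
```python
from h import *
np.set_printoptions(precision=2,suppress=True)
s=get_obs();print(s["tcp_pos"],s["wrist_force"],s["ft_torque"],s["width"])
p=capture("wrist");save(p,"w4.png");a=p["frame"][40:300,140:420]
cv2.imwrite("pics/c4.png",cv2.resize(a[:,:,::-1],(560,520)))
```

```text
[ 491.05 -202.95  250.91] [ 0.61  0.24 -0.39] [ 0.02 -0.04  0.07] 23.87639405369748
```

View pics/c4.png

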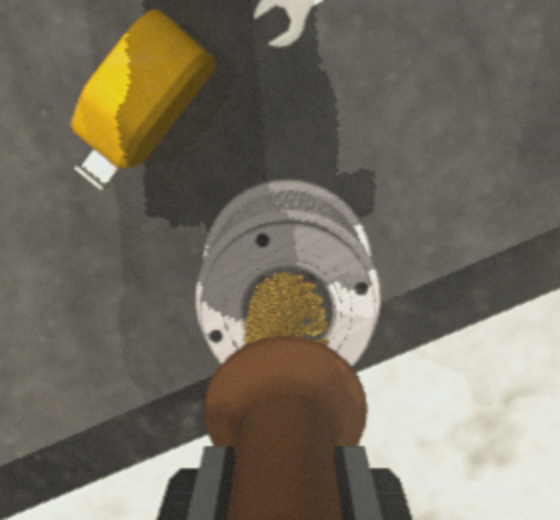

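The bristles (columns 247–328 in the crop) have entered the bore (245–333), centred and with no side force. I'll push down to the bench.

Request:
{"op": "carry_out", "data": {"linear": [[0,0,0.06],[0,0,0.12],[0,0,0.18],[0,0,0.24],[0,0,0.29],[0,0,0.33],[0,0,0.345],[0,0,0.345]], "rot": [[0,0,0],[0,0,0],[0,0,0],[0,0,0],[0,0,0],[0,0,0],[0,0,0],[0,0,0]], "claw": [1,1,1,1,1,1,1,1]}}

```text
clock: 9.95
tcp_pos: [491.3, -203.1, 164.9]
tcp_rot: [-0.0, 0.211, 0.977, 0.0]
wrist_force: [-0.6, 0.5, -1.1]
width: 23.7
grip_force: 78.6
```

Request:
{"op": "carry_out", "data": {"linear": [[0,0,0],[0,0,0]], "rot": [[0,0,0],[0,0,0]], "claw": [1,1]}}

```text
clock: 10.2
tcp_pos: [491.6, -203.1, 165.5]
tcp_rot: [0.0, 0.211, 0.977, -0.0]
wrist_force: [0.1, 0.2, -1.3]
width: 23.2
grip_force: 78.6
```

Request:
{"op": "carry_out", "data": {"linear": [[0,0,0.01],[0,0,0.016],[0,0,0.016]], "rot": [[0,0,0],[0,0,0],[0,0,0]], "claw": [1,1,1]}}

```text
clock: 10.58
tcp_pos: [491.1, -202.9, 160.8]
tcp_rot: [-0.0, 0.211, 0.977, 0.0]
wrist_force: [-0.3, 1.1, -1.2]
width: 23.3
grip_force: 78.6
```

Run:
```python
from h import *
np.set_printoptions(precision=2,suppress=True)
p=capture("scene");c=cloud(p);q=(491.5,-202)
s=get_obs();print(s["tcp_pos"],s["wrist_force"],s["ft_torque"])
k=c[(np.hypot(c[:,0]-q[0],c[:,1]-q[1])<30)&(c[:,2]>112)]
print(len(k),np.sort(k[:,2])[-5:]);h=np.hypot(k[:,0]-q[0],k[:,1]-q[1])
for z in range(112,160,4):
  m=(k[:,2]>=z)&(k[:,2]<z+4);print(z,m.sum(),h[m].max() if m.any() else "")
```

```text
[ 491.15 -202.95  160.9 ] [ 0.07 -0.16 -1.6 ] [-0.07  0.02  0.  ]
673 [487.95 488.58 489.18 489.67 490.91]
112 6 17.025664663237578
116 5 18.61539699087567
120 4 20.657193219553843
124 12 25.66894318401493
128 24 27.42943428030617
132 22 23.99573597116235
136 13 18.881576262191437
140 11 21.075300927686968
144 8 14.708997700932779
148 10 14.260973178757464
152 8 14.718925893279783
156 5 14.087068688469541
```

The bolster's lower edge is at about 124 mm, so the tip is about 2 mm above the bench. Now up 65 mm and down again.

Request:
{"op": "carry_out", "data": {"linear": [[0,0,-0.06],[0,0,-0.12],[0,0,-0.18],[0,0,-0.24],[0,0,-0.26],[0,0,-0.26],[0,0,-0.26],[0,0,-0.26]], "rot": [[0,0,0],[0,0,0],[0,0,0],[0,0,0],[0,0,0],[0,0,0],[0,0,0],[0,0,0]], "claw": [1,1,1,1,1,1,1,1]}}

```text
clock: 11.62
tcp_pos: [490.8, -202.8, 225.4]
tcp_rot: [-0.001, 0.211, 0.977, 0.0]
wrist_force: [-0.0, -0.2, -1.9]
width: 23.3
grip_force: 78.6
```

Request:
{"op": "carry_out", "data": {"linear": [[0,0,0.06],[0,0,0.12],[0,0,0.18],[0,0,0.23],[0,0,0.26],[0,0,0.26],[0,0,0.26],[0,0,0.26]], "rot": [[0,0,0],[0,0,0],[0,0,0],[0,0,0],[0,0,0],[0,0,0],[0,0,0],[0,0,0]], "claw": [1,1,1,1,1,1,1,1]}}

```text
clock: 12.62
tcp_pos: [491.7, -203.2, 161.6]
tcp_rot: [0.001, 0.211, 0.977, -0.0]
wrist_force: [-0.0, 1.0, -1.7]
width: 23.2
grip_force: 78.7
```

Request:
{"op": "carry_out", "data": {"linear": [[0,0,-0.08],[0,0,-0.18],[0,0,-0.3],[0,0,-0.45],[0,0,-0.6],[0,0,-0.75],[0,0,-0.85],[0,0,-0.85]], "rot": [[0,0,0],[0,0,0],[0,0,0],[0,0,0],[0,0,0],[0,0,0],[0,0,0],[0,0,0]], "claw": [1,1,1,1,1,1,1,1]}}

```text
clock: 13.62
tcp_pos: [492.3, -203.5, 376.0]
tcp_rot: [0.003, 0.211, 0.977, -0.0]
wrist_force: [0.2, 0.2, -2.3]
width: 23.2
grip_force: 78.7
```

Run:
```python
from h import *
np.set_printoptions(precision=3,suppress=True)
s=get_obs();print(s["clock"],s["tcp_pos"],s["joint_positions"],s["width"])
for t in([560,10,430],[500,400,430],[500,128,430]):print(move(t))
p=capture("top");c=cloud(p);k=c[(np.hypot(c[:,0]-492,c[:,1]+201)<60)&(c[:,2]>100)&(c[:,2]<112)]
print(cv2.minEnclosingCircle(k[:,:2].astype(np.float32)))
```

```text
13.625 [ 492.346 -203.519  375.993] [ 0.202  0.143  0.158  1.67  -0.023  1.325  1.509] 23.173225215145415
[ 0.105  0.89  -0.216]
[ 0.968  2.211 -0.22 ]
[ 0.519  1.22  -0.218]
((492.2858581542969, -198.392578125), 39.40534210205078)
```

Request:
{"op": "carry_out", "data": {"linear": [[0.06,0.1,-0.1],[0.17,0.28,-0.22],[0.29,0.48,-0.22],[0.4,0.66,-0.22],[0.5,0.83,-0.22],[0.57,0.94,-0.22],[0.58,0.96,-0.22],[0.58,0.96,-0.22]], "rot": [[0,0,0],[0,0,0],[0,0,0],[0,0,0],[0,0,0],[0,0,0],[0,0,0],[0,0,0]], "claw": [1,1,1,1,1,1,1,1]}}

```text
clock: 14.68
tcp_pos: [458.0, 74.9, 427.4]
tcp_rot: [-0.001, 0.211, 0.977, -0.001]
wrist_force: [-0.6, -0.8, -0.8]
width: 23.2
grip_force: 78.7
```

Request:
{"op": "carry_out", "data": {"linear": [[0.07,0.12,0],[0.17,0.28,0],[0.28,0.47,0],[0.39,0.66,0],[0.48,0.81,0],[0.55,0.93,0],[0.57,0.96,0],[0.57,0.96,0]], "rot": [[0,0,0],[0,0,0],[0,0,0],[0,0,0],[0,0,0],[0,0,0],[0,0,0],[0,0,0]], "claw": [1,1,1,1,1,1,1,1]}}

```text
clock: 15.68
tcp_pos: [428.4, 351.6, 427.8]
tcp_rot: [-0.0, 0.212, 0.977, -0.001]
wrist_force: [-0.1, -0.3, -1.7]
width: 23.5
grip_force: 78.7
```

Request:
{"op": "carry_out", "data": {"linear": [[0,0,0],[0,0,0],[0,0,0],[0,0,0],[0,0,0],[0,0,0]], "rot": [[0.08,-0.14,0],[0.18,-0.32,0],[0.28,-0.51,0],[0.38,-0.69,0],[0.48,-0.88,0],[0.48,-0.88,0]], "claw": [1,1,1,1,1,1]}}

```text
clock: 16.42
tcp_pos: [426.9, 352.7, 427.3]
tcp_rot: [0.195, 0.203, 0.944, -0.17]
wrist_force: [-0.5, 0.0, -1.9]
width: 23.2
grip_force: 78.8
```

Run:
```python
from h import *
np.set_printoptions(precision=3,suppress=True)
s=get_obs();print(s["clock"],s["tcp_pos"],s["joint_positions"],s["width"],RQ(s["tcp_rot"]).as_matrix()[:,2])
```

```text
16.425 [426.95  352.703 427.258] [-0.729  0.283 -0.401  1.509  0.569  1.634 -0.023] 23.151088943714054 [ 0.3   -0.401 -0.866]
```

The swing is going as planned, with j5 positive. I'll continue it.

Request:
{"op": "carry_out", "data": {"linear": [[0,0,0],[0,0,0],[0,0,0],[0,0,0],[0,0,0],[0,0,0]], "rot": [[0.08,-0.14,0],[0.18,-0.32,0],[0.28,-0.51,0],[0.38,-0.69,0],[0.48,-0.88,0],[0.48,-0.88,0]], "claw": [1,1,1,1,1,1]}}

```text
clock: 17.18
tcp_pos: [428.1, 351.8, 426.7]
tcp_rot: [0.377, 0.182, 0.846, -0.329]
wrist_force: [0.2, -0.4, -1.7]
width: 23.2
grip_force: 78.9
```

Request:
{"op": "carry_out", "data": {"linear": [[0,0,0],[0,0,0],[0,0,0],[0,0,0],[0,0,0],[0,0,0],[0,0,0]], "rot": [[0.08,-0.14,0],[0.18,-0.32,0],[0.28,-0.51,0],[0.38,-0.69,0],[0.48,-0.88,0],[0.48,-0.88,0],[0.48,-0.88,0]], "claw": [1,1,1,1,1,1,1]}}

```text
clock: 18.05
tcp_pos: [428.5, 352.3, 429.5]
tcp_rot: [0.535, 0.151, 0.691, -0.462]
wrist_force: [0.2, -0.5, -1.0]
width: 23.2
grip_force: 79.0
```

Run:
```python
from h import *
np.set_printoptions(precision=3,suppress=True)
s=get_obs();r=RQ(s["tcp_rot"]);print(s["clock"],s["tcp_pos"],s["joint_positions"],s["joint_vel"],s["width"],r.as_matrix()[:,2],s["grip_force"])
print("bristles",s["tcp_pos"]+r.apply([0,0,118]))
p=capture("top");save(p,"t5.png");c=cloud(p)
k=c[(c[:,2]>395)&(c[:,2]<450)&(np.hypot(c[:,0]-497,c[:,1]-261)<55)];print(len(k),np.median(k,0),k.min(0),k.max(0))
cv2.imwrite("pics/c5.png",cv2.resize(p["frame"][100:300,90:430,::-1],(800,470)))
```

```text
18.05 [428.472 352.258 429.499] [-1.35   0.683  0.087  1.609  1.082  2.003 -0.314] [ 0.008 -0.012 -0.012 -0.005  0.006  0.006 -0.006] 23.220431231233523 [ 0.6   -0.8   -0.001] 78.95230706781149
bristles [499.261 257.85  429.399]
600 [496.522 261.384 432.61 ] [463.376 225.762 412.985] [527.964 305.413 445.38 ]
```

View pics/c5.png

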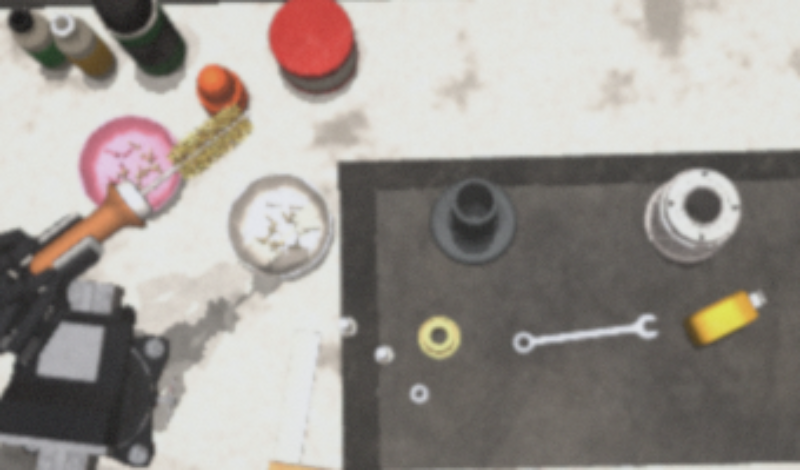

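The top view shows the brush level, and everything else is where it stood. The brush looks offset from the dish only because of parallax: the depth data puts the bristles at (497, 261, 430), and the dish is at (497, 261). I'm handing it in.

```bash
python3 -c "
from rig import *
print(sign_off())"
```

```text
the job is handed in; nothing more can be done
None
```

I scrubbed the bore (down, up about 65 mm, down again) and handed the job in with the brush gripped level about 43 cm above the bench, its bristles over the silver dish; no verdict was returned.

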